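# Hold a bulldog clip open over a pattern card

### The job

In the vase painters' workshop, take the red bulldog clip off the rim of the card box by squeezing its tails until its jaws gape, and bring it, held open, down over the middle of the top edge of the pattern card standing in its wooden block, so that one jaw hangs in front of the card and one behind, their lips about 15 mm below the edge and touching the card nowhere. Finish while still holding the clip wide open there, so that a tracing can be slipped in beside the card. Do not knock or shift the card or its block, and leave the blue clip and everything else on the bench alone.

Things in the scene. Friction and masses are not known exactly. Their poses are not given: they have to be found in the camera images.
- red_clip: Red bulldog clip, 60 mm wide (y), 77 mm tall, about 60 g, jaws down, tails up, nipping the rim of card_box's front wall. Origin: middle of the hinge axis, in the spring coil (14 mm diameter), 7 mm above the rim at the start. Axes of the front half: y along hinge and rim, z up to the tails, x towards the back half (horizontal at the start). It tilts 0.25 rad with the front half when squeezed.
- red_clip_tail (a point): Middle of the end of the red clip's front tail. Both tails, 36 mm wide (y), flare from 27 mm over their outsides at the hinge to 49 mm at their ends, 43 mm above the hinge; grasp both from above, closing across the hinge axis (along x), about 25 mm above the hinge. Fully squeezed they are parallel, 26 mm over their outsides, the hinge midway between the fingers.
- red_jaw (a joint): Opening of the red clip, rad, between its halves: 0 as parked on the 6 mm wall (lips 6 mm apart), -0.18 shut on nothing, 0.5 at its stop, fully squeezed (lips about 20 mm apart). A spring closes it: about 6 N on each tail, 25 mm above the hinge, starts it, about 11 N holds it at the stop; a grip of 20 to 40 N is right.
- red_clip_lip_front (a point): Middle of the lower edge of the red clip's front lip (robot side when parked), 34 mm below the hinge. Each lip is 2.5 mm thick, 8 mm tall, 60 mm wide. The throat between lips and coil is 27 mm deep.
- red_clip_lip_back (a point): The same point on the red clip's back lip.
- blue_clip: Blue bulldog clip just like the red one, parked on the same rim 100 to 140 mm from it; to be left alone. Origin: middle of its hinge axis.
- card_box: Open wooden box, 140 mm (x) by 240 mm (y) by 100 mm tall, walls 6 mm, fixed to the bench, front towards the robot at yaw 0. Origin: centre of its underside. The clips sit on the rim of its -x wall (wall middle at x = -67 mm, rim at z = 100 mm). Filed cards inside reach 93 mm high at most, from 50 mm behind that wall backwards.
- card_stand: Dark wooden block, 51 mm (x) by 130 mm (y) by 26 mm tall, with an ochre pattern card standing upright in its slot, loose on the bench, about 0.6 kg. The card is 3 mm thick (x), 180 mm wide (y), its top edge at z = 128 mm. Origin: centre of the block's underside, in the card's middle plane. x is square to the card, y along its top edge.
- card_edge (a point): Middle of the top edge of the pattern card.
- pigment_a: Pigment jar with a brick-red cap, 42 mm in diameter, 50 mm tall. Origin: centre of its underside.
- pigment_b: Pigment jar with an ochre cap, 48 mm in diameter, 55 mm tall. Origin: centre of its underside.
- bisque_bowl: Pale terracotta bowl, 110 mm in diameter, 45 mm tall. Origin: centre of its underside.
- water_cup: White cup, 72 mm in diameter, 85 mm tall. Origin: centre of its underside.
- brush: Decorator's brush with a slim wooden handle lying on the bench at the right, 220 mm long along its x, 10 mm thick. Origin: middle of its underside.
Not all that is in view belongs to the job. Of the things shaped like the red_clip, the red one is meant. There is more than one size of the card_stand; the one meant has the size given above.

How it is judged:
By the outcome, as a careful person would: the job done as asked, in the order asked, and still so for the second after the job is handed in, while the arm keeps its last pose, push and grip.
It also fails if it takes over 38 s, if anything falls off the work surface, if the arm or the gripper's body presses on something with over 40 N, if the wrist force passes 120 N, or if a joint passes its speed limit or range.

### The arm

A 6-joint arm with a two-finger parallel gripper is mounted at the origin on the work surface. World frame = base frame: x ahead of the robot, y to its left, z up, the work surface at z = 0. Lengths are in m, angles in rad, forces in N, time in s.
With the tool pointing down it reaches from about 0.375 to 0.975 m from the base axis. Payload 3.8 kg.
Tool frame: the origin (TCP) lies at the very end of the fingers, on their centre line; the grasp point (between the pads) lies 19 mm behind it; z points along the fingers, y is the line along which they close (so a half turn about z gives the same grasp; the last joint's range is limited). The gripper opens to 85 mm and grips with 20 to 120 N. Pads are 22 mm wide; open, the fingers measure 114 mm over their backs; the gripper's body (76 mm by 85 mm) begins 54 mm behind the grasp point. The pads swing forward as they close: fully open they stand 13 mm farther back than shut.
Start: joints at [-1.321, 0.264, 1.604, -0, 1.274, -0.037], TCP at [0.191, -0.647, 0.208] pointing down, gripper open.
Joint ranges: [-2.63, 2.63], [-0.94, 2.18], [0.31, 2.57], [-1.31, 4.45], [0, 2.66], [-2.55, 2.55]. Speed limits (rad/s): [2.57, 2.57, 3.14, 3.14, 3.14, 3.14].

### API

Orientations are given as a rotation vector (axis times angle).
In Python, from workcell import bot gives the robot as it stands.
- The arm moves only by the shell command python3 -m creep 'ROWS' [FORCE]. ROWS is JSON, a list of rows, each a list of 5 numbers: the shift along the tool's x, y, z in units of 0.05 m (1.0 is 0.05 m), then the turn about the tool's z in units of 0.1 rad (1.0 is 0.1 rad), then the opening, from 0 (shut) to 1 (fully open). In form: [[tx, ty, tz, spin, hand], ...]. A call has 1 to 20 rows; each row shifts and turns the commanded pose from where the row before left it, along the tool's axes as they then stand; what a row does not reach is not made up. A row lasts 1/8 s, in which the tool goes at most 62.5 mm and 10.7 degrees, less where a joint would pass 70% of its speed; a pose out of reach is approached as far as the arm can. A call with a number of a shift or a turn outside -1 to 1 is refused whole. A call with a gripper value outside its range is refused whole. The fingers move at their own pace and stop on an object; FORCE is the grip in N (left out, the last holds). Time passes only in rows, so rows that do not move let the fingers close. It gives the time, the measured TCP pose, the force, the opening and the grip force at its end, in the units of the state.
- bot.read_state(): the state, without advancing time (a new reading comes with each control period).
- bot.read_camera(name): name is "scene" or "top" or "wrist"; returns a dict with "pixels" (420x560x3 uint8, red, green, blue), "vfov" (degrees; the focal length in pixels is half the picture's height over the tangent of half this angle, whatever the lens; pixels are square), "cx", "cy" (the principal point, pixels), "dist_coeffs" ([k1, k2, p1, p2, k3] as OpenCV has them; the pictures are not rectified), "world_to_cam" (4x4, takes a point from world to camera coordinates). Camera axes: x right, y down, z forward; pixel columns grow to the right and rows downward; lengths in m; the calibration is good to about 2 mm. A picture is of the moment at which its call begins. There is no depth.
- bot.finish_job(): hands the job in; it is judged then, once.
Trained networks look in a picture, given as the dict that the camera call returned (one of the last four; its "shot" number tells which), for a name from the list of things; names that differ only in an ending like _2 or _b are one class to them, and where a whole thing is asked for, a point or a joint stands for the part that bears it (a point fixed in the world has none). Each returns a list of dicts, best first, with "score" (0 to 1); they miss things now and then, are a little off and sometimes report something else, mostly with a low value. They report only what shows in the picture. A call takes as long as a camera call. They do not tell look-alikes from the thing itself.
- bot.look_for(target, picture): "bbox" ([left, top, right, bottom] in pixels, round what is visible of it).
- bot.regions_of(target, picture): "mask" (420x560 bool, what is visible of it) and "bbox" ([left, top, right, bottom] in pixels, round what is visible of it).
The state is a dict: "time": time; "q": joint angles; "joint_vel": joint speeds; "joint_torque": joint torques, N m; "tool_pos": TCP position; "tcp_rot": TCP orientation; "wrist_force": force on the tool from outside, world axes, zero at the start; "torque": the same for the moment, N m; "width": opening from 0.0 (shut) to 1.0 (fully open); "grip_force": force on a finger pad.
Only numpy, scipy, OpenCV 4.12 (cv2) and the standard library are available. Lean on these libraries where they do the work, as an engineer would, in place of code of your own. Each camera call takes 0.05 s, during which the arm holds its last target. There are 200 camera calls.

## Working session

There is one attempt and no reset: what is moved stays moved. The work goes in short steps, Python scripts to look and compute and a shell command to move; the robot and the scene stay as the last step left them, time stands still between calls to the robot, and variables do not carry over. Pictures are saved under pics/ and viewed, at most 10 in all, crops included, and the job is handed in when it is done.

```bash
mkdir -p pics; ls
cat > h.py <<'E'
import numpy as np, cv2
from workcell import bot
def K(p):
    f=p["pixels"].shape[0]/2/np.tan(np.radians(p["vfov"])/2)
    return np.array([[f,0,p["cx"]],[0,f,p["cy"]],[0,0,1.]])
def ray(p,uv):
    n=cv2.undistortPoints(np.array([[uv]],float),K(p),np.array(p["dist_coeffs"],float))[0,0]
    T=np.array(p["world_to_cam"]);R=T[:3,:3]
    return -R.T@T[:3,3], R.T@np.array([n[0],n[1],1])
def onz(p,uv,z):
    o,d=ray(p,uv); return o+d*(z-o[2])/d[2]
def proj(p,X):
    T=np.array(p["world_to_cam"]);r=cv2.Rodrigues(T[:3,:3])[0]
    return cv2.projectPoints(np.array(X,float).reshape(-1,3),r,T[:3,3],K(p),np.array(p["dist_coeffs"],float))[0].reshape(-1,2)
def tri(obs):
    A=0;b=0
    for p,uv in obs:
        o,d=ray(p,uv);d=d/np.linalg.norm(d);M=np.eye(3)-np.outer(d,d);A=A+M;b=b+M@o
    return np.linalg.solve(A,b)
def save(p,n,crop=None,s=1):
    im=p["pixels"][:,:,::-1]
    if crop: im=im[crop[1]:crop[3],crop[0]:crop[2]]
    cv2.imwrite("pics/"+n,cv2.resize(im,None,fx=s,fy=s,interpolation=cv2.INTER_CUBIC))
E
python3 - <<'E'
from h import *
import pickle
P={}
for n in("top","scene"):
    p=bot.read_camera(n);save(p,n+"1.png");P[n]=p
    for t in("red_clip","card_box","card_stand","red_clip_tail","card_edge"):
        print(n,t,[(np.round(r["bbox"]).tolist(),round(r["score"],2)) for r in bot.look_for(t,p)])
    print(p["vfov"],np.round(ray(p,(280,210))[0],3))
pickle.dump(P,open("P1.pkl","wb"))
s=bot.read_state();print(s["time"],s["tool_pos"],s["tcp_rot"],s["width"])
print(np.round(cv2.Rodrigues(np.array(s["tcp_rot"],float))[0],3))
E
```

```text
pics
top red_clip [([290.0, 276.0, 313.0, 295.0], 0.75), ([280.0, 219.0, 307.0, 247.0], 0.69), ([278.0, 224.0, 304.0, 234.0], 0.49)]
top card_box [([265.0, 174.0, 378.0, 254.0], 0.98)]
top card_stand [([94.0, 248.0, 166.0, 381.0], 0.73), ([106.0, 208.0, 183.0, 236.0], 0.72)]
top red_clip_tail [([281.0, 221.0, 306.0, 244.0], 0.88), ([286.0, 271.0, 311.0, 297.0], 0.69)]
top card_edge [([97.0, 209.0, 188.0, 240.0], 0.83), ([91.0, 245.0, 165.0, 379.0], 0.66), ([280.0, 226.0, 306.0, 235.0], 0.49)]
56.58742012696474 [ 0.422 -0.112  0.984]
scene red_clip [([266.0, 172.0, 291.0, 207.0], 0.82), ([274.0, 168.0, 283.0, 185.0], 0.67)]
scene card_box [([195.0, 181.0, 305.0, 265.0], 0.59)]
scene card_stand [([379.0, 212.0, 458.0, 272.0], 0.94), ([400.0, 146.0, 436.0, 223.0], 0.75)]
scene red_clip_tail [([268.0, 176.0, 289.0, 207.0], 0.94)]
scene card_edge [([400.0, 140.0, 438.0, 225.0], 0.66), ([379.0, 217.0, 458.0, 270.0], 0.56)]
45.44495397907629 [1.387 0.017 1.02 ]
0.6 [ 0.19093526 -0.64743697  0.20840849] [ 3.10930209e+00  4.48955439e-01 -1.78645812e-06] 1.0022991284346896
[[ 0.959  0.283  0.   ]
 [ 0.283 -0.959 -0.   ]
 [-0.     0.    -1.   ]]
```

View pics/top1.png

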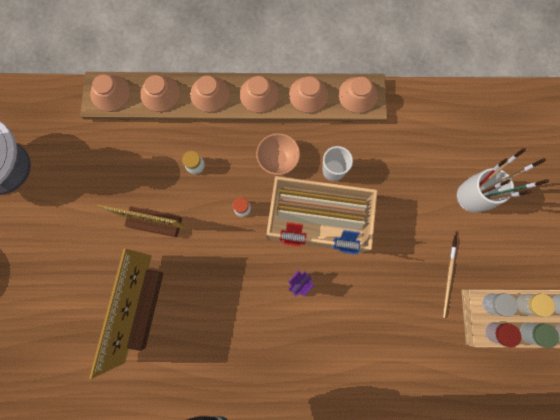

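View pics/scene1.png

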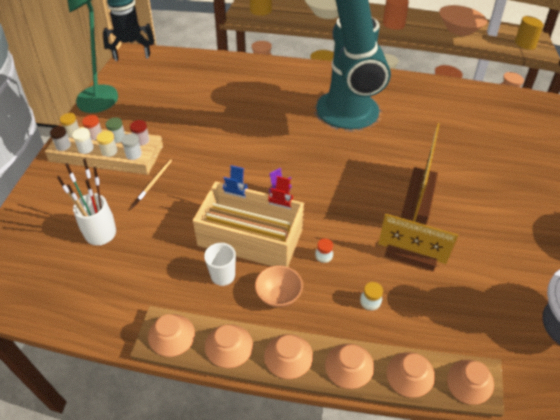

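Top view: the red clip is at (292,235) on the box's front rim and the blue one at (348,242), with a purple clip on the bench at (300,284). There are two card stands, a small one at (145,218) and a large one at (125,310). At about 455 px/m, the 180 mm card should span about 82 px, so the small one is the target. The scene view agrees (small card at (418,240)).

```bash
cat > fit.py <<'E'
from h import *
from scipy.optimize import minimize
def place(pts,v):
    c,s=np.cos(v[2]),np.sin(v[2]);p=np.array(pts,float)
    return np.c_[c*p[:,0]-s*p[:,1]+v[0],s*p[:,0]+c*p[:,1]+v[1],p[:,2]]
def bx(x0,x1,y0,y1,z0,z1): return [(x,y,z) for x in(x0,x1) for y in(y0,y1) for z in(z0,z1)]
def render(p,boxes,v,S=4):
    m=np.zeros((420*S,560*S),np.uint8)
    for b in boxes:
        h=cv2.convexHull(((proj(p,place(b,v))+.5)*S*16).astype(np.int32))
        cv2.fillConvexPoly(m,h,255,shift=4)
    return cv2.resize(m,(560,420),interpolation=cv2.INTER_AREA)/255.
BOX=[bx(-.07,.07,-.12,.12,0,.1)]
STAND=[bx(-.0255,.0255,-.065,.065,0,.026),bx(-.0015,.0015,-.09,.09,.026,.128)]
def fit(views,boxes,v0):
    c=lambda v:sum(np.abs(render(p,boxes,v)-m).sum()/m.sum() for p,m in views)
    best=None
    for st in(.03,.01):
        r=minimize(c,v0 if best is None else best.x,method="Nelder-Mead",options=dict(initial_simplex=(np.array(v0 if best is None else best.x)+np.vstack([np.zeros(3),np.diag([st,st,st*6])])),xatol=2e-4,fatol=1e-4))
        best=r if best is None or r.fun<best.fun else best
    return best.x,best.fun
E
python3 - <<'E'
from fit import *
P={n:bot.read_camera(n) for n in("top","scene")}
def near(t,n,uv):
    rs=bot.regions_of(t,P[n]); rs=[r for r in rs if r["mask"].sum()>150]
    r=min(rs,key=lambda r:np.hypot((r["bbox"][0]+r["bbox"][2])/2-uv[0],(r["bbox"][1]+r["bbox"][3])/2-uv[1]))
    print(t,n,np.round(r["bbox"]),r["mask"].sum(),r["score"]);return r["mask"].astype(float)
g=onz(P["top"],(142,217),.1);b=onz(P["top"],(322,214),.1)
print(g,b)
for t,B,uv,v0 in(("card_stand",STAND,((142,217),(417,242)),[g[0],g[1],-.1]),("card_box",BOX,((322,214),(250,224)),[b[0],b[1],-.1])):
    ms=[(P["top"],near(t,"top",uv[0])),(P["scene"],near(t,"scene",uv[1]))]
    print("both",fit(ms,B,v0));print("top",fit(ms[:1],B,v0));print("scene",fit(ms[1:],B,v0))
ims=[]
im=P["top"]["pixels"][:,:,::-1]
a=cv2.resize(im[195:245,90:190],None,fx=6,fy=6,interpolation=cv2.INTER_CUBIC)
c=cv2.resize(im[205:255,260:360],None,fx=6,fy=6,interpolation=cv2.INTER_CUBIC)
cv2.imwrite("pics/z2.png",np.vstack([a,c]))
for n in P:
    hsv=cv2.cvtColor(P[n]["pixels"],cv2.COLOR_RGB2HSV)
    m=((hsv[...,0]<6)|(hsv[...,0]>172))&(hsv[...,1]>180)
    k,l,st,ce=cv2.connectedComponentsWithStats(m.astype(np.uint8))
    print(n,[(st[i].tolist(),np.round(ce[i],1).tolist()) for i in range(1,k) if st[i,4]>40])
E
```

```text
[0.58170557 0.2141829  0.1       ] [ 0.59131443 -0.19938934  0.1       ]
card_stand top [ 97. 207. 185. 241.] 1286 0.25
card_stand scene [379. 212. 459. 270.] 2818 0.7
both (array([ 0.58660446,  0.21598118, -0.19680843]), np.float64(0.14129760161688681))
top (array([ 0.58694901,  0.21856977, -0.20107431]), np.float64(0.06402585917726344))
scene (array([ 0.5872407 ,  0.21495889, -0.19431052]), np.float64(0.06087755187241682))
card_box top [263. 176. 376. 256.] 5708 0.84
card_box scene [193. 180. 305. 266.] 6194 0.73
both (array([ 0.59764004, -0.19951055, -0.13090384]), np.float64(0.31337621839556057))
top (array([ 0.59800975, -0.19770666, -0.13118793]), np.float64(0.185825879055196))
scene (array([ 0.59711517, -0.20102495, -0.13512717]), np.float64(0.11573122629742887))
top [([285, 223, 19, 11, 133], [294.0, 227.9]), ([280, 240, 25, 6, 70], [291.6, 242.6]), ([503, 328, 15, 18, 61], [508.6, 338.0])]
scene [([131, 120, 15, 12, 138], [137.9, 125.8]), ([269, 177, 21, 29, 372], [280.3, 191.1])]
```

View pics/z2.png

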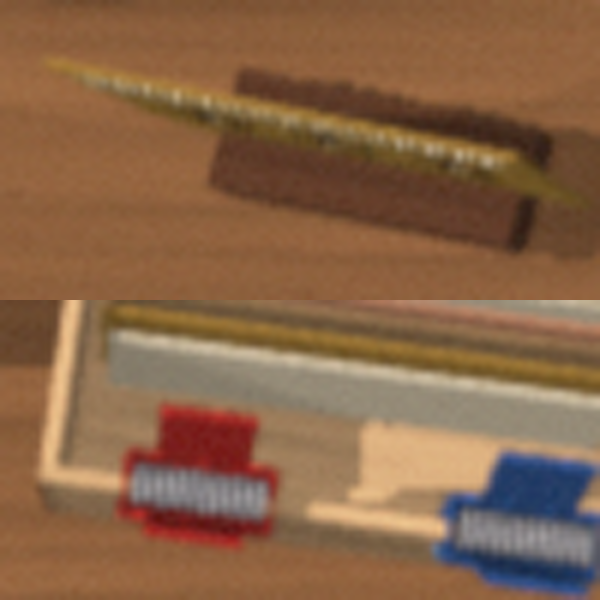

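```bash
cat >> h.py <<'E'
def delta(target,yaw_y):
    "tool-frame shift in row units, and spin units to bring tool y to world heading yaw_y (mod pi)"
    s=bot.read_state();R=cv2.Rodrigues(np.array(s["tcp_rot"],float))[0]
    d=R.T@(np.array(target)-s["tool_pos"])/.05
    c=np.arctan2(R[1,1],R[0,1]); a=(yaw_y-c+np.pi/2)%np.pi-np.pi/2
    R2=R@cv2.Rodrigues(np.array([0,0,-a]))[0]
    print("t",round(s["time"],2),"pos",np.round(s["tool_pos"],4),"tilt",np.round(R[:,2],3),"shift first",np.round(d,2),"spin",round(-a/.1,2),"| shift after spin",np.round(R2.T@(np.array(target)-s["tool_pos"])/.05,2),"w",round(s["width"],3),"grip",round(s["grip_force"],1),"F",np.round(s["wrist_force"],1))
E
python3 - <<'E'
from fit import *
import pickle
P=pickle.load(open("P1.pkl","rb"))
h=onz(P["top"],(293.3,236.7),.109)
B=[.598,-.1995,-.132];S=[.587,.2165,-.197]
c,s=np.cos(B[2]),np.sin(B[2]);d=h[:2]-B[:2]
loc=np.array([c*d[0]+s*d[1],-s*d[0]+c*d[1]]);print(h,loc)
H=place([[-.067,loc[1],.107]],B)[0];print("hinge on wall",H)
print(proj(P["top"],H),proj(P["scene"],H), proj(P["top"],place([[0,.09,.128],[0,0,.128],[0,-.09,.128]],S)))
delta([H[0],H[1],.25],B[2])
E
```

```text
[ 0.53703184 -0.13304461  0.109     ] [-0.06918444  0.05785282]
hinge on wall [ 0.53919727 -0.13333212  0.107     ]
[[293.40702316 235.86480134]] [[280.26469759 195.89844595]] [[ 97.54824713 204.41015051]
 [136.65792524 212.39482664]
 [175.92596228 220.42252525]]
t 0.9 pos [ 0.1909 -0.6474  0.2084] tilt [-0. -0. -1.] shift first [ 9.59 -7.89 -0.83] spin -11.52 | shift after spin [11.11  5.55 -0.83] w 1.001 grip 0.0 F [ 0.1 -0.1  1. ]
```

```bash
python3 -m creep '[[0.3,-0.2,-0.4,0,1],[0.8,-0.6,-0.4,0,1],[0.8,-0.7,0,0,1],[0.8,-0.7,0,0,1],[0.8,-0.7,0,0,1],[0.8,-0.7,0,0,1],[0.8,-0.7,0,0,1],[0.8,-0.7,0,0,1],[0.8,-0.7,0,0,1],[0.8,-0.7,0,0,1],[0.8,-0.6,0,0,1],[0.8,-0.5,0,0,1],[0.3,-0.3,0,0,1],[0,0,0,0,1]]'
python3 -m creep '[[0,0,0,-1,1],[0,0,0,-1,1],[0,0,0,-1,1],[0,0,0,-1,1],[0,0,0,-1,1],[0,0,0,-1,1],[0,0,0,-1,1],[0,0,0,-1,1],[0,0,0,-1,1],[0,0,0,-1,1],[0,0,0,-1,1],[0,0,0,-0.5,1],[0,0,0,0,1]]'
python3 - <<'E'
from h import *
delta([.539,-.1333,.25],-.132)
p=bot.read_camera("wrist");save(p,"w3.png",s=1.4)
print(ray(p,(280,210)),p["vfov"]);print(proj(p,[[.539,-.1333,.107]]))
for t in("red_clip","red_clip_tail"): print([(np.round(r["bbox"]).tolist(),round(r["score"],2)) for r in bot.look_for(t,p)])
import pickle;pickle.dump(p,open("w3.pkl","wb"))
E
```

```text
time: 2.65
tool_pos: [0.5323, -0.1382, 0.2499]
tcp_rot: [3.108, 0.454, 0.003]
wrist_force: [0.5, -0.8, -0.4]
width: 0.999
grip_force: 0.0
time: 4.28
tool_pos: [0.531, -0.1409, 0.2494]
tcp_rot: [2.366, 2.065, 0.001]
wrist_force: [-0.5, -0.4, 1.0]
width: 0.999
grip_force: 0.0
t 4.28 pos [ 0.531  -0.1409  0.2494] tilt [ 0.001 -0.001 -1.   ] shift first [ 0.17  0.14 -0.01] spin -0.03 | shift after spin [ 0.17  0.14 -0.01] w 0.999 grip 0.0 F [-0.5 -0.4  1. ]
(array([ 0.53856756, -0.07352064,  0.41549949]), array([-0.03309643, -0.24982668, -0.96788623])) 66.62094469861171
[[288.38226871 189.1021335 ]]
[([167.0, 183.0, 231.0, 236.0], 0.92), ([257.0, 156.0, 318.0, 219.0], 0.76), ([326.0, 22.0, 369.0, 78.0], 0.52)]
[([260.0, 154.0, 316.0, 222.0], 0.96), ([172.0, 182.0, 229.0, 238.0], 0.92)]
```

View pics/w3.png

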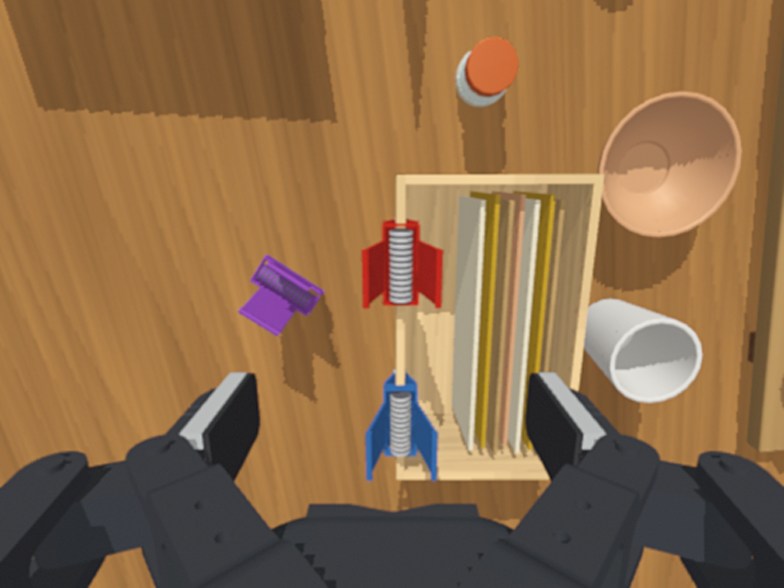

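The wrist view shows the red coil centred at about (286,189) in original pixels, with the rim running vertically, parallel to the fingers' faces. I'll locate the hinge from this.

Run:
```python
from h import *
import pickle;p=pickle.load(open("w3.pkl","rb"))
h=onz(p,(285.7,189.5),.112);print(h)
h=(h+[.537,-.133,.109])/2;print(h)
delta([h[0],h[1],.165],-.132); delta([h[0],h[1],.111],-.132)
```

```text
[ 0.53638134 -0.13236857  0.112     ]
[ 0.53669067 -0.13268429  0.1105    ]
t 4.42 pos [ 0.5312 -0.1407  0.2489] tilt [ 0.001 -0.    -1.   ] shift first [0.17 0.09 1.68] spin -0.03 | shift after spin [0.17 0.09 1.68] w 1.002 grip 0.0 F [ 0.4 -0.  -0.2]
t 4.42 pos [ 0.5312 -0.1407  0.2489] tilt [ 0.001 -0.    -1.   ] shift first [0.17 0.08 2.76] spin -0.03 | shift after spin [0.17 0.09 2.76] w 1.002 grip 0.0 F [ 0.4 -0.  -0.2]
```

```bash
python3 -m creep '[[0.17,0.09,0,0,1],[0,0,0.5,0,1],[0,0,0.6,0,1],[0,0,0.55,0,1],[0,0,0,0,1],[0,0,0,0,1]]'
python3 - <<'E'
from h import *
delta([.5367,-.1327,.111],-.132)
p=bot.read_camera("wrist");save(p,"w4.png",s=1.4)
print(proj(p,[[.5367,-.1327,.112]]))
import pickle;pickle.dump(p,open("w4.pkl","wb"))
E
```

```text
time: 5.18
tool_pos: [0.5378, -0.1325, 0.1669]
tcp_rot: [2.364, 2.067, 0.001]
wrist_force: [0.6, -0.4, 0.4]
width: 0.998
grip_force: 0.0
t 5.17 pos [ 0.5378 -0.1325  0.1669] tilt [ 0.001 -0.    -1.   ] shift first [-0.01 -0.02  1.12] spin -0.02 | shift after spin [-0.01 -0.02  1.12] w 0.998 grip 0.0 F [ 0.6 -0.4  0.4]
[[280.39556749 224.23998576]]
```

View pics/w4.png

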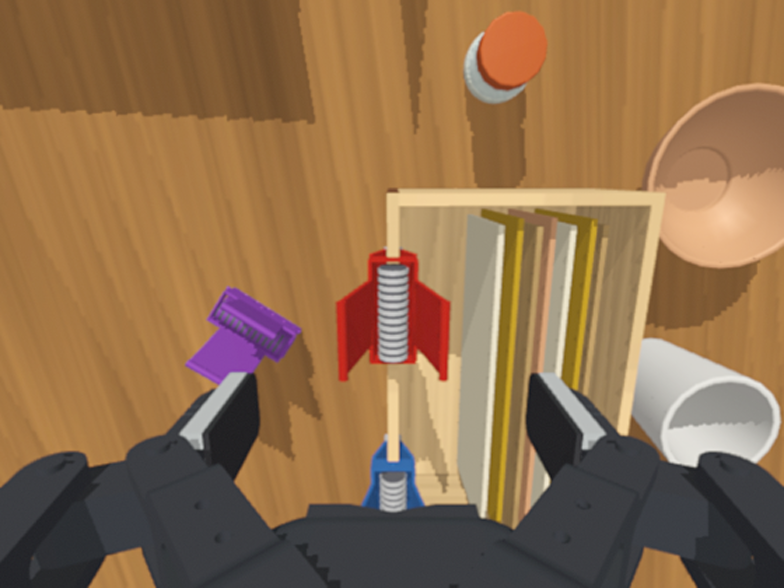

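The view shows the red clip's coil at column 392, midway between the fingers (259 to 528). I'll descend and squeeze.

```bash
python3 -m creep '[[-0.01,-0.01,0.4,0,1],[0,0,0.4,0,1],[0,0,0.32,0,1],[0,0,0,0,1],[0,0,0,0,1]]'
python3 -m creep '[[0,0,0,0,0.6],[0,0,0,0,0.4],[0,0,0,0,0.2],[0,0,0,0,0.1],[0,0,0,0,0],[0,0,0,0,0],[0,0,0,0,0],[0,0,0,0,0]]' 30
python3 - <<'E'
from h import *
delta([.5367,-.1327,.170],-.132)
p=bot.read_camera("wrist");save(p,"w5.png",s=1.4)
E
```

```text
time: 5.85
tool_pos: [0.5372, -0.1332, 0.1108]
tcp_rot: [2.364, 2.067, 0.001]
wrist_force: [0.7, 0.5, -0.4]
width: 1.003
grip_force: 0.0
time: 6.85
tool_pos: [0.5393, -0.1338, 0.1131]
tcp_rot: [2.361, 2.064, 0.006]
wrist_force: [0.3, 0.2, 8.5]
width: 0.291
grip_force: 31.5
t 6.85 pos [ 0.5393 -0.1338  0.1131] tilt [ 0.006 -0.002 -1.   ] shift first [ 0.01 -0.05 -1.14] spin -0.02 | shift after spin [ 0.01 -0.05 -1.14] w 0.291 grip 31.5 F [0.3 0.2 8.5]
```

View pics/w5.png

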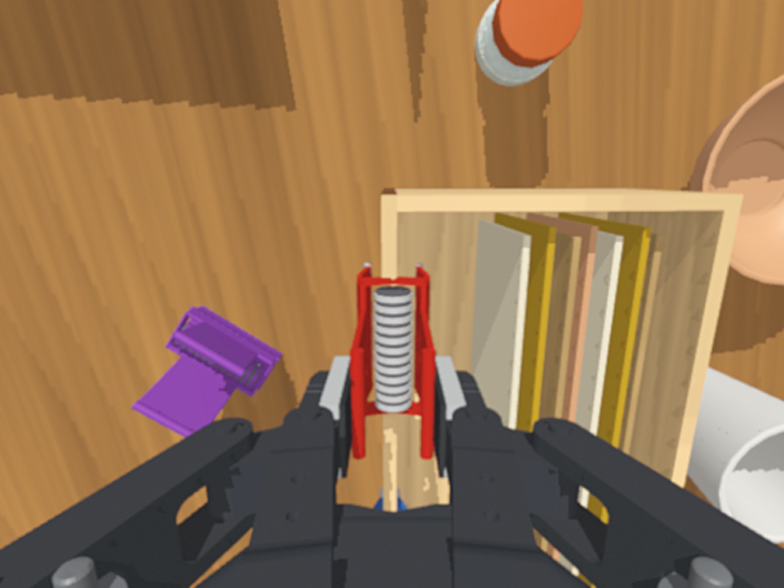

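Both tails are squeezed parallel against the coil (columns 350 to 435, rows 265 to 455) and the clip is held at its stop. I'll lift it and check clearance to the large card.

```bash
python3 -m creep '[[0,0,-0.3,0,0],[0,0,-0.5,0,0],[0,0,-0.5,0,0],[0,0,-0.5,0,0],[0,0,-0.4,0,0],[0,0,0,0,0],[0,0,0,0,0]]'
python3 - <<'E'
from h import *
import pickle;P=pickle.load(open("P1.pkl","rb"))
for z in(.128,.15,.18,.22):
    e=[onz(P["top"],u,z) for u in((125,251),(93,376))]; print(z,np.round(e,3).tolist(),[np.round(proj(P["scene"],x),0).tolist() for x in e])
delta([.587,.2165,.21],-.197)
p=bot.read_camera("wrist");pickle.dump(p,open("w6.pkl","wb"));save(p,"w6.png",s=1.4)
E
```

```text
time: 7.78
tool_pos: [0.5358, -0.1328, 0.2189]
tcp_rot: [-2.364, -2.067, 0.001]
wrist_force: [-0.5, 0.9, -1.1]
width: 0.291
grip_force: 30.3
0.128 [[0.501, 0.235, 0.128], [0.246, 0.277, 0.128]] [[[429.0, 199.0]], [[441.0, 136.0]]]
0.15 [[0.499, 0.226, 0.15], [0.25, 0.267, 0.15]] [[[427.0, 192.0]], [[440.0, 131.0]]]
0.18 [[0.496, 0.214, 0.18], [0.256, 0.253, 0.18]] [[[425.0, 182.0]], [[437.0, 123.0]]]
0.22 [[0.493, 0.198, 0.22], [0.265, 0.235, 0.22]] [[[422.0, 168.0]], [[434.0, 113.0]]]
t 7.78 pos [ 0.5358 -0.1328  0.2189] tilt [-0.001  0.    -1.   ] shift first [7.06 0.08 0.18] spin 0.63 | shift after spin [ 7.05 -0.36  0.18] w 0.291 grip 30.3 F [-0.5  0.9 -1.1]
```

View pics/w6.png

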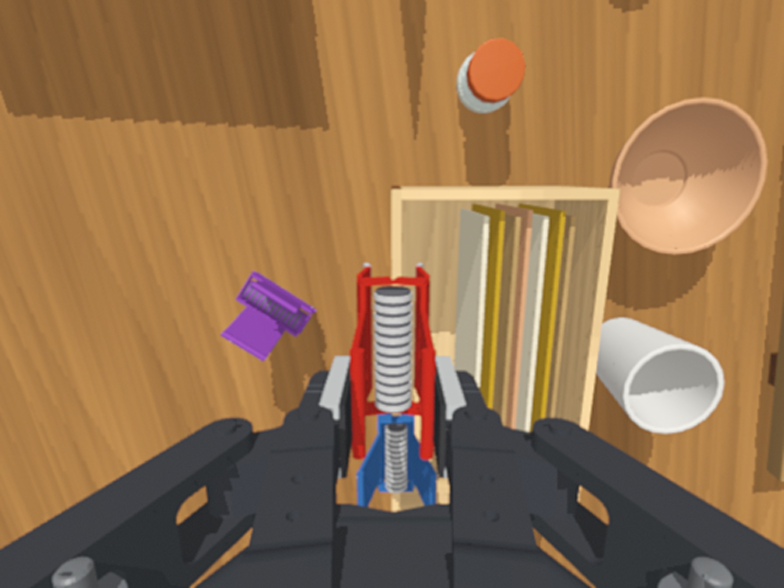

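Lifted cleanly: the red clip still fills columns 350 to 435, the blue clip remains on the rim, and hinge z is about TCP minus 6 mm. I'll carry it most of the way, stopping short so the wrist camera sees the card ahead.

```bash
python3 -m creep '[[0,0,0,0.63,0],[0.3,-0.02,0,0,0],[0.5,-0.04,0,0,0],[0.6,-0.05,0,0,0],[0.6,-0.05,0,0,0],[0.6,-0.05,0,0,0],[0.6,-0.05,0,0,0],[0.6,-0.05,0,0,0],[0.5,-0.05,0,0,0],[0.4,0,0,0,0],[0.3,0,0,0,0],[0,0,0,0,0],[0,0,0,0,0]]'
python3 - <<'E'
from h import *
import pickle
from fit import *
q=pickle.load(open("w6.pkl","rb"));t=np.array([.5358,-.1328,.2189])
h=onz(q,(280.7,249.3),.2189-.006+.004)-t;a=-.132
print("hinge off: along tool x",h@[-np.sin(a),np.cos(a),0],"tool y",h@[np.cos(a),np.sin(a),0])
delta([.587,.2165,.2189],-.197)
p=bot.read_camera("wrist");save(p,"w7.png",s=1.4);pickle.dump(p,open("w7.pkl","wb"))
print(proj(p,place([[0,.09,.128],[0,0,.128],[0,-.09,.128],[.0255,-.065,.026],[-.0255,-.065,.026],[.0255,.065,.026],[-.0255,.065,.026]],[.587,.2165,-.197])).round(1)*1.4)
E
```

```text
time: 9.45
tool_pos: [0.5677, 0.1152, 0.2198]
tcp_rot: [2.429, 1.992, -0.001]
wrist_force: [0.1, -0.7, -1.6]
width: 0.292
grip_force: 30.3
hinge off: along tool x 0.00114687729934047 tool y -0.0010268880128570964
t 9.45 pos [0.5677 0.1152 0.2198] tilt [-0.    -0.001 -1.   ] shift first [ 2.06 -0.02  0.02] spin -0.0 | shift after spin [ 2.06 -0.02  0.02] w 0.292 grip 30.3 F [ 0.1 -0.7 -1.6]
[[393.4  -98.98]
 [393.12 107.52]
 [392.98 273.28]
 [425.04 215.6 ]
 [360.64 215.6 ]
 [428.82  29.54]
 [357.14  29.4 ]]
```

View pics/w7.png

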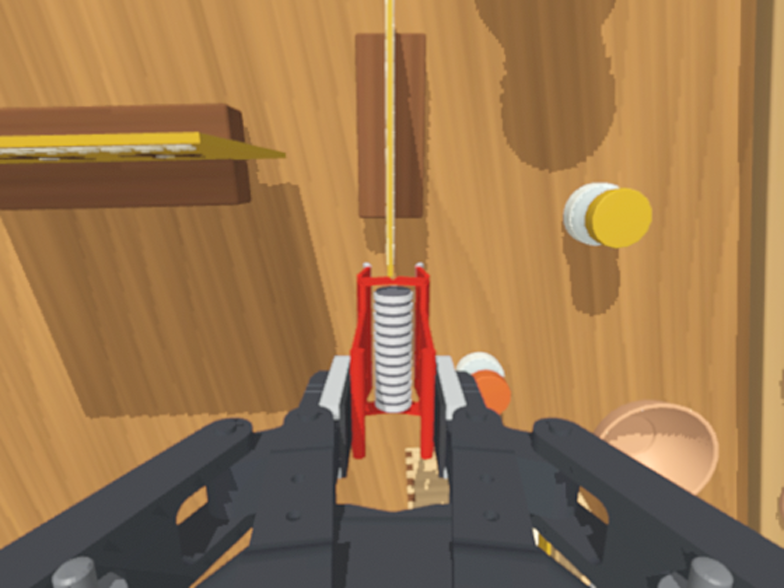

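The card's top edge runs at column 390–391, parallel to the tool axis, while the coil is centred at column 393. Allowing for depth, the clip should shift about 1.7 mm toward −tool y. I'll move over the middle at height and recheck before descending.

```bash
python3 -m creep '[[0.3,-0.03,0,0,0],[0.5,0,0,0,0],[0.5,0,0,0,0],[0.4,0,0,0,0],[0.32,0,0,0,0],[0,0,0.3,0,0],[0,0,0.4,0,0],[0,0,0,0,0],[0,0,0,0,0]]'
python3 - <<'E'
from h import *
import pickle
delta([.587-.0017,.2165,.150],-.197)
p=bot.read_camera("wrist");pickle.dump(p,open("w8.pkl","wb"))
s=bot.read_camera("scene");a=cv2.resize(p["pixels"][:,:,::-1],None,fx=1.4,fy=1.4)[:560,200:600]
b=cv2.resize(s["pixels"][130:280,360:480,::-1],(400,500),interpolation=cv2.INTER_CUBIC)
b=np.vstack([b,np.zeros((60,400,3),np.uint8)]);cv2.imwrite("pics/w8.png",np.hstack([a,b]))
E
```

```text
time: 10.62
tool_pos: [0.5857, 0.2143, 0.1843]
tcp_rot: [-2.43, -1.991, 0.002]
wrist_force: [-0.1, 0.5, -0.2]
width: 0.294
grip_force: 30.3
t 10.62 pos [0.5857 0.2143 0.1843] tilt [-0.001 -0.    -1.   ] shift first [ 0.04 -0.02  0.69] spin -0.01 | shift after spin [ 0.04 -0.02  0.69] w 0.294 grip 30.3 F [-0.1  0.5 -0.2]
```

View pics/w8.png

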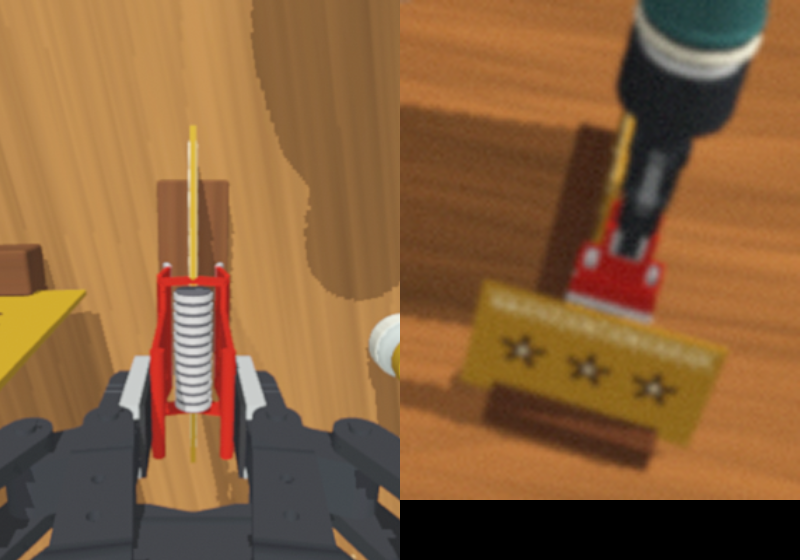

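The card edge shows at column 193 of the crop, both ahead of and behind the clip, and the coil at 193.5, so the clip is centred across the card. I'll check centring along the card, then descend.

```bash
python3 - <<'E'
from h import *
import pickle
p=pickle.load(open("w8.pkl","rb"));a=-.197;ux=np.array([-np.sin(a),np.cos(a),0])
f=onz(p,(280.7,89.5),.128);c=f-.09*ux;print("card mid from far end",c)
t=np.array([.5857,.2143,.1843]);h=onz(p,(393.5/1.4,349/1.4),.1843-.002);print("hinge",h,"along err",(c-h)@ux)
E
python3 -m creep '[[0,0,0.2,0,0],[0,0,0.2,0,0],[0,0,0.15,0,0],[0,0,0.1,0,0],[0,0,0,0,0],[0,0,0,0,0]]'
```

```text
card mid from far end [0.5848818  0.21517002 0.128     ]
hinge [0.58514375 0.21557639 0.1823    ] along err -0.0004497744834074358
time: 11.48
tool_pos: [0.5862, 0.2151, 0.1526]
tcp_rot: [2.429, 1.992, 0.001]
wrist_force: [-0.6, -0.3, 0.5]
width: 0.294
grip_force: 30.3
```

```bash
python3 -m creep '[[0,0,0.03,0,0],[0,0,0,0,0],[0,0,0,0,0],[0,0,0,0,0]]'
python3 - <<'E'
from fit import *
delta([.5851,.215,.151],-.197)
p=bot.read_camera("wrist");s=bot.read_camera("scene")
print("expected lip back lower edge mid/ends (crop px)",((proj(s,place([[.0115,y,.113] for y in(-.03,0,.03)]+[[0,-.09,.128],[0,.09,.128]],[.5853,.2155,-.197]))-[370,190])*[4.0,4.0]).round(0).tolist())
a=cv2.resize(p["pixels"][:,:,::-1],None,fx=1.4,fy=1.4)[:560,200:600]
b=cv2.resize(s["pixels"][190:290,370:470,::-1],(400,400),interpolation=cv2.INTER_CUBIC)
b=np.vstack([b,np.zeros((160,400,3),np.uint8)]);cv2.imwrite("pics/w9.png",np.hstack([a,b]))
E
```

```text
time: 11.98
tool_pos: [0.5861, 0.215, 0.151]
tcp_rot: [2.429, 1.992, 0.0]
wrist_force: [-0.6, 0.1, -1.2]
width: 0.294
grip_force: 30.3
t 11.97 pos [0.5861 0.215  0.151 ] tilt [ 0.  0. -1.] shift first [-0.   -0.02 -0.  ] spin -0.0 | shift after spin [-0.   -0.02 -0.  ] w 0.294 grip 30.3 F [-0.6  0.1 -1.2]
expected lip back lower edge mid/ends (crop px) [[149.0, 150.0], [198.0, 164.0], [246.0, 179.0], [61.0, 92.0], [354.0, 177.0]]
```

View pics/w9.png

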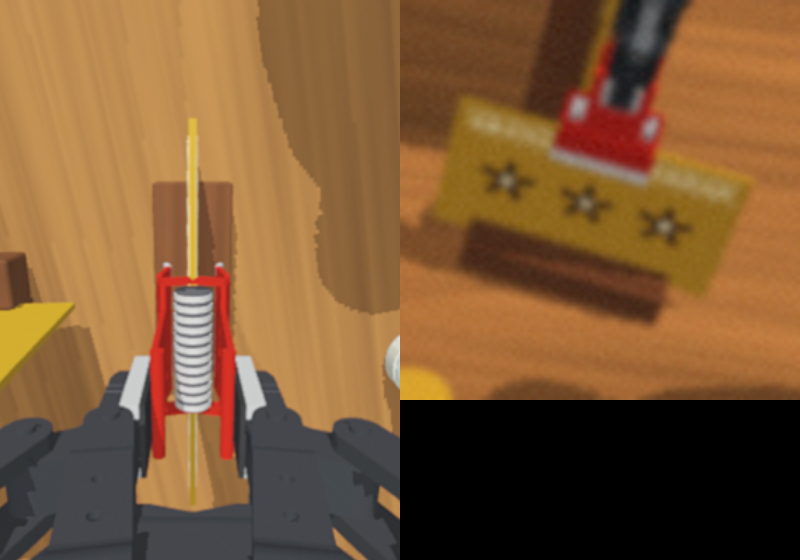

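The wrist view shows the card edge centred under the coil (column 193). The scene view shows the back lip's lower edge from (150,157) to (248,185), perhaps 1–2 mm lower than predicted. I'll raise it 1 mm, settle and hand in.

```bash
python3 -m creep '[[0,0,-0.02,0,0],[0,0,0,0,0],[0,0,0,0,0],[0,0,0,0,0]]' && python3 -c "
from workcell import bot
print(bot.finish_job())"
```

```text
time: 12.58
tool_pos: [0.586, 0.215, 0.1519]
tcp_rot: [-2.429, -1.992, 0.0]
wrist_force: [0.1, -0.4, -1.0]
width: 0.296
grip_force: 30.3
the job is handed in; nothing more can be done
None
```

I handed the job in at 12.6 s with the red clip held wide open (30 N grip) over the middle of the pattern card's top edge, its lips an estimated 15 mm below the edge; the last pictures showed it centred and clear of the card, before a final 1 mm lift.

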